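Sort the bench glassware into the organiser trays

ROBOT

A 7-joint arm with a two-finger parallel gripper is mounted at the origin on a cart in front of the work surface, level with it; the furniture and walls round the work are solid. World frame = base frame: x ahead of the robot, y to its left, z up, the work surface at z = 0. Lengths are in m, angles in rad, forces in N, time in s.
With the tool pointing down it reaches from about 0.4 to 0.925 m from the base axis. Payload 5.6 kg.
Tool frame: the origin (TCP) lies at the very end of the fingers, on their centre line; the grasp point (between the pads) lies r.grip_point_offset behind it (r.grip_point_offset is the distance from the TCP to the grasp point, in m); z points along the fingers, y is the line along which they close (so a half turn about z gives the same grasp; the last joint's range is limited). The gripper opens to 85 mm and grips with 20 to 120 N. Pads are 22 mm wide; open, the fingers measure 114 mm over their backs; the gripper's body (76 mm by 85 mm) begins 54 mm behind the grasp point. The pads swing forward as they close: fully open they stand 13 mm farther back than shut.
Start: joints at [1.229, 0.468, -0.012, 1.603, 0.006, 1.071, -0.056], TCP at [0.191, -0.621, 0.231] pointing down, gripper open.
Joint ranges: [-2.53, 2.53], [-0.31, 2.02], [-1.57, 1.55], [0.28, 2.44], [-1.29, 4.43], [0.15, 1.84], [-2.92, 2.92]. Speed limits (rad/s): [2.57, 2.57, 3.14, 3.14, 3.14, 3.14, 3.14].

INTERFACE

Orientations are given as a rotation vector (axis times angle).
In Python, from station import r gives the robot as it stands. The module is installed in compiled form; this text tells all that it offers.
- The arm moves only by the tool jog_arm, never from a script. Its argument "steps" is text: rows parted by semicolons, each of 4 numbers parted by spaces: the shift along the tool's x, y, z in cm, then the turn about the tool's z in degrees. In form: x y z spin; .... A call has 1 to 20 rows; each row shifts and turns the commanded pose from where the row before left it, along the tool's axes as they then stand; what a row does not reach is not made up. A row lasts 1/12 s, in which the tool goes at most 41.7 mm and 7.16 degrees, less where a joint would pass 70% of its speed; a pose out of reach is approached as far as the arm can. A call is refused whole if a number of a shift passes 4.17 or a number of a turn 7.16, either way. A call with a gripper value outside its range is refused whole. "gripper" is the opening, from 0 (shut) to 1 (fully open), set as the call begins (left out, the last holds). The fingers move at their own pace and stop on an object; "force" is the grip in N (left out, the last holds). Time passes only in rows, so rows that do not move let the fingers close. It gives the time, the measured TCP pose, the force, the opening and the grip force at its end, in the units of the state.
- r.get_state(): the state, without advancing time (a new reading comes with each control period).
- r.grab_frame(name): name is "scene" or "top" or "wrist"; returns (picture, depth): 420x560x3 uint8, red, green, blue; 420x560 float32, m along the optical axis (not along the pixel's ray), 0 where there is no reading.
- r.get_calibration(name): a dict with "camera_matrix" (3x3 intrinsics, pixels), "rvec" (rotation vector, rad) and "tvec" (3), from world to camera coordinates, as OpenCV has them; the wrist camera has in their place "tool_from_camera" (4x4, takes a point from camera to tool coordinates, whose origin is the TCP and whose axes are the flange's). Camera axes: x right, y down, z forward; pixel columns grow to the right and rows downward; lengths in m; the calibration is good to about 2 mm. A picture is of the moment at which its call begins: read the wrist's pose just before it. get_calibration takes no time and is no camera call.
- r.sign_off(): hands the job in; it is judged then, once.
The state is a dict: "time_s": time; "joints": joint angles; "joint_vel": joint speeds; "joint_efforts": joint torques, N m; "position": TCP position; "ee_rot": TCP orientation; "force": force on the tool from outside, world axes, zero at the start; "moment": the same for the moment, N m; "finger_gap": finger opening in m; "gripper_force": force on a finger pad.
Only numpy, scipy, OpenCV 4.12 (cv2) and the standard library are available. Lean on these libraries where they do the work, as an engineer would, in place of code of your own. Each camera call takes 0.05 s, during which the arm holds its last target. There are 200 camera calls.

TASK

Put away the mixed things lying along the front of the bench into the three grey organiser blocks: stand the two capped vials upright in the block with two square wells, one vial to a well; seat the two small porcelain dishes upright in the block with two round recesses, one dish to a recess; and lay the steel tweezers flat and lengthwise on the floor of the long open trough. Leave the stoppered flask standing where it is.

Things in the scene. Friction and masses are not known exactly. Their poses are not given: they have to be found in the camera images.
- vial_1: white screw-cap sample vial standing upright, round, 77 mm tall, body 18 mm and cap 20 mm in diameter (cap from 66 to 77 mm up), about 30 g; origin: centre of its underside, z up along its axis. The two vials are alike and interchangeable
- vial_2: white screw-cap sample vial standing upright, round, 77 mm tall, body 18 mm and cap 20 mm in diameter (cap from 66 to 77 mm up), about 30 g; origin: centre of its underside, z up along its axis. The two vials are alike and interchangeable
- porcelain_1: small beige porcelain evaporating dish, an open round bowl standing upright, 49 mm across the rim, 36 mm across the foot, 21 mm high, about 35 g; can be gripped across the outside of the rim; origin: centre of its underside, z up. The two dishes are alike and interchangeable
- porcelain_2: small beige porcelain evaporating dish, an open round bowl standing upright, 49 mm across the rim, 36 mm across the foot, 21 mm high, about 35 g; can be gripped across the outside of the rim; origin: centre of its underside, z up. The two dishes are alike and interchangeable
- steel_tweezers: flat steel tweezers lying on the bench, 118 mm long (own y) by 9 mm wide (own x) by 9 mm high, about 25 g; origin: middle of the underside, z up
- stoppered_flask: small round glass flask with a blue stopper, 55 mm across, 71 mm high; it stands among the things and is not to be moved; origin: centre of its underside, z up
- vial_block: block with two square wells: fixed to the bench, grey plastic, 150 mm long (its own y) by 76 mm wide (its own x), with a small 9 mm lug at each end; origin: centre of its underside, z up. 30 mm high; the wells are 44 mm square and 24 mm deep (well floor 6 mm above the bench), centred 38 mm either side of the origin along own y
- dish_block: flat block with two round recesses: fixed to the bench, grey plastic, 150 mm long (its own y) by 76 mm wide (its own x), with a small 9 mm lug at each end; origin: centre of its underside, z up. 14 mm high; the recesses are 58 mm in diameter and 8 mm deep (floor 6 mm above the bench), centred 38 mm either side of the origin along own y
- tool_trough: long open trough: fixed to the bench, grey plastic, 150 mm long (its own y) by 76 mm wide (its own x), with a small 9 mm lug at each end; origin: centre of its underside, z up. 14 mm high, walls 4 mm thick, floor 4 mm above the bench, so inside 142 by 68 mm and 10 mm deep; the long inside direction is own y
There are look-alikes about, which are no part of the job. What is shaped like the vial_1 but pink or purple is not meant.

How it is judged:
By the outcome, as a careful person would: the job done as asked, in the order asked, and still so for the second after the job is handed in, with the robot touching nothing.
It also fails if it takes over 109 s, if anything falls off the work surface, if the arm or the gripper's body presses on something with over 40 N, if the wrist force passes 120 N, or if a joint passes its speed limit or range.

## Working session

There is one attempt and no reset: what is moved stays moved. The work goes in short steps, Python scripts to look and compute and a tool call to move; the robot and the scene stay as the last step left them, time stands still between calls to the robot, and variables do not carry over. Pictures are saved under pics/ and viewed, at most 14 in all, crops included, and the job is handed in when it is done.

Besides the shell and the picture viewer there is one more tool, called after "Call:" as name(argument=value, ...) on one line, values as JSON. jog_arm: Moves the arm, as the interface text tells. Its arguments: {"type":"object","properties":{"steps":{"type":"string"},"gripper":{"type":"number"},"force":{"type":"number"}},"required":["steps"]}

```bash
mkdir -p pics
cat > h.py <<'E'
import numpy as np, cv2
from station import r
def grab(n):
    s=r.get_state(); im,d=r.grab_frame(n); return s,im,d
def cam(n,s):
    c=r.get_calibration(n); K=np.array(c["camera_matrix"])
    if n=="wrist":
        T=np.eye(4);T[:3,:3]=cv2.Rodrigues(np.array(s["ee_rot"],float))[0];T[:3,3]=s["position"]
        return K,T@np.array(c["tool_from_camera"])
    R=cv2.Rodrigues(np.array(c["rvec"],float))[0];T=np.eye(4);T[:3,:3]=R.T;T[:3,3]=-R.T@np.array(c["tvec"]).ravel()
    return K,T
def cloud(n,s,d):
    K,T=cam(n,s);v,u=np.indices(d.shape)
    P=np.stack([(u-K[0,2])/K[0,0]*d,(v-K[1,2])/K[1,1]*d,d],-1)@T[:3,:3].T+T[:3,3]
    P[d==0]=np.nan; return P
E
python3 - <<'E'
from h import *
for n in("scene","top"):
    s,im,d=grab(n); cv2.imwrite(f"pics/{n}0.png",im[:,:,::-1]); np.savez(n+"0",im=im,P=cloud(n,s,d))
print(s, r.grip_point_offset); print(cam("top",s)); print(r.get_calibration("wrist"))
E
```

```text
{'time_s': 0.05, 'joints': array([ 1.22900874,  0.46836364, -0.01160527,  1.60359037,  0.00601146,
        1.07139734, -0.05630168]), 'joint_vel': array([ 0.00061184, -0.00024457, -0.00122309, -0.00103213, -0.0001094 ,
       -0.00049434, -0.00091768]), 'joint_efforts': array([ 7.65511413e-04, -5.34009576e+01,  2.13506160e-02, -2.52247274e+01,
        1.15050605e-02,  4.20617172e-03,  3.93739441e-06]), 'position': array([ 0.19111069, -0.62070775,  0.23036088]), 'ee_rot': array([-3.10495135e+00, -4.67250130e-01,  6.04196021e-04]), 'force': array([ 0.71259228, -0.17615231, -0.79924658]), 'moment': array([0.00763204, 0.04059048, 0.00779614]), 'gripper_force': 0.0, 'finger_gap': 0.08525330357955645} 0.0187
(array([[529.78777572,   0.        , 267.15663933],
       [  0.        , 529.78777572, 211.92446759],
       [  0.        ,   0.        ,   1.        ]]), array([[-4.18207081e-03, -9.97719802e-01,  6.73625035e-02,
         4.32822550e-01],
       [-9.99991119e-01,  4.13740447e-03, -8.02572585e-04,
         1.55037049e-02],
       [ 5.22036637e-04, -6.73652616e-02, -9.97728244e-01,
         1.50460011e+00],
       [ 0.00000000e+00,  0.00000000e+00,  0.00000000e+00,
         1.00000000e+00]]))
{'camera_matrix': array([[318.57618441,   0.        , 282.84313881],
       [  0.        , 318.57618441, 210.33097942],
       [  0.        ,   0.        ,   1.        ]]), 'tool_from_camera': array([[-1.29051411e-05, -9.62588948e-01, -2.70965895e-01,
         6.86031643e-02],
       [ 9.99999872e-01, -1.49518483e-04,  4.83528379e-04,
        -1.15225657e-03],
       [-5.05953483e-04, -2.70965854e-01,  9.62588827e-01,
        -1.42153914e-01],
       [ 0.00000000e+00,  0.00000000e+00,  0.00000000e+00,
         1.00000000e+00]])}
```

View pics/top0.png

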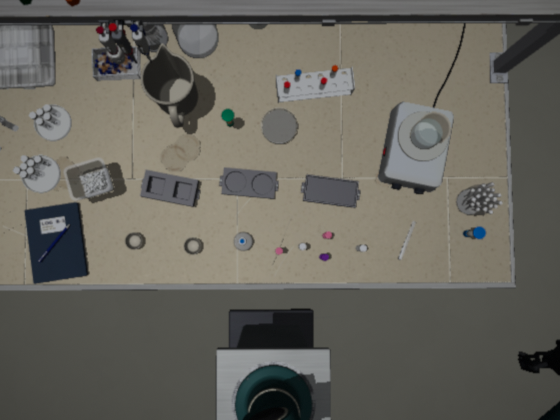

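View pics/scene0.png

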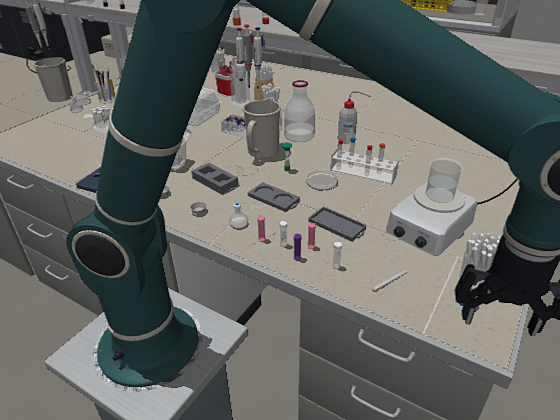

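The top view shows white vials at (304,246) and (363,248), and look-alikes: pink at (280,251) and (328,235), purple at (325,257). The dishes are at (135,241) and (193,246), the flask at (243,241) and the tweezers at (406,241). The blocks are vial (170,188), dish (248,183) and trough (331,190). I'll measure these and check the white vials in a crop.

Run:
```python
from h import *
z=np.load("top0.npz");im,P=z["im"],z["P"]
def blob(name,u,v,R,lo,hi):
    w=np.zeros(P.shape[:2],bool);w[v-R:v+R,u-R:u+R]=1
    m=w&(P[...,2]>lo)&(P[...,2]<hi)
    n,l,st,c=cv2.connectedComponentsWithStats(m.astype(np.uint8))
    k=min(range(1,n),key=lambda k:np.hypot(*(c[k]-[u,v])) if st[k,4]>8 else 99)
    q=P[l==k]; rect=cv2.minAreaRect((q[:,:2]*1000).astype(np.float32))
    print(name,len(q),np.round(np.nanmedian(q,0),4),"rect",np.round(rect[0],1),np.round(rect[1],1),round(rect[2],1),"zmax",q[:,2].max().round(4))
print("bench z",np.nanmedian(P[200:215,380:400,2]), np.nanmedian(P[260:270,150:200,2]))
for a in [("w1",304,246,9,.06,.09),("w2",363,248,9,.06,.09),("p1",280,251,9,.05,.09),("p2",328,235,9,.05,.09),("pu",325,257,9,.05,.09),("fl",243,241,16,.02,.09),("d1",135,241,16,.012,.03),("d2",193,246,16,.012,.03),("tw",406,241,26,.004,.02),("vb",170,188,40,.022,.04),("db",248,183,38,.009,.02),("tt",331,190,38,.009,.02)]: blob(*a)
a=cv2.resize(im[215:275,225:430],None,fx=3.9,fy=3.9,interpolation=2);cv2.imwrite("pics/c1.png",a[:,:,::-1])
```

```text
bench z 0.00037740807874775406 0.0005818100436021378
w1 46 [ 0.437  -0.0802  0.0765] rect [437.  -80.5] [19.2 16.2] 89.5 zmax 0.0838
w2 48 [ 0.4323 -0.2423  0.0779] rect [ 432.3 -242.1] [17.5 19. ] 87.9 zmax 0.0859
p1 43 [ 0.4265 -0.017   0.0788] rect [426.5 -17. ] [16.4 16.1] 89.3 zmax 0.0867
p2 47 [ 0.4689 -0.1493  0.0773] rect [ 469. -149.] [16.7 16.5] 88.5 zmax 0.0847
pu 46 [ 0.4098 -0.1402  0.0768] rect [ 409.1 -139.8] [18.7 17.3] 48.4 zmax 0.084
fl 276 [0.4538 0.0817 0.0329] rect [453.1  83.5] [51.4 51.4] 45.1 zmax 0.0763
d1 89 [0.456  0.3964 0.0189] rect [455.9 388.9] [49.2 44.7] 89.7 zmax 0.029
d2 94 [0.4426 0.2282 0.0188] rect [441.2 224.4] [45.1 44.8] 89.2 zmax 0.0266
tw 85 [ 0.4303 -0.3709  0.0082] rect [ 430.3 -371.6] [15.1 66.5] 71.4 zmax 0.0177
vb 972 [0.6034 0.2886 0.0309] rect [603.2 288.5] [151.4  76.3] 78.6 zmax 0.0391
db 809 [0.6163 0.068  0.0142] rect [618.7  65.4] [165.3  78. ] 85.6 zmax 0.02
tt 127 [ 0.6263 -0.1929  0.0143] rect [ 620.5 -176.7] [160.7  48.4] 68.6 zmax 0.0192
```

View pics/c1.png

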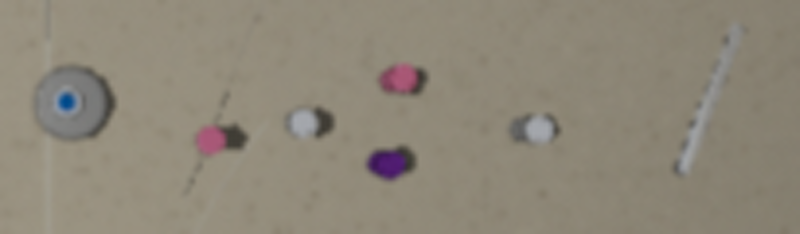

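The crop confirms two white vials (the targets), two pink and one purple look-alike. I'll hover over the right-hand vial with the fingers half open.

Call:
jog_arm(steps="2.85 -2.42 0 0;2.85 -2.42 0 0;2.85 -2.42 0 0;2.85 -2.42 0 0;2.85 -2.42 0 0;2.85 -2.42 0 0;2.85 -2.42 0 0;2.85 -2.42 0 0;2.85 -2.42 0 0;2.85 -2.42 0 0;2.85 -2.42 0 0;2.85 -2.42 0 0;0 0 0 0;0 0 0 0", gripper=0.5)

```text
time_s: 1.27
position: [0.4336, -0.2408, 0.2311]
ee_rot: [-3.105, -0.476, 0.0]
force: [-0.8, -0.5, -0.1]
finger_gap: 0.043
gripper_force: 0.0
```

```bash
cat >> h.py <<'E'
def rel(x,y,z,phi=None):
    "tool-frame shift (cm) to x,y,z from here, then spin (deg) to heading phi (deg) of tool x"
    s=r.get_state();R=cv2.Rodrigues(np.array(s["ee_rot"],float))[0];h=np.degrees(np.arctan2(R[1,0],R[0,0]))
    d=R.T@(np.array([x,y,z])-s["position"])*100
    print("shift",d.round(2),"len",np.linalg.norm(d).round(1),"phi",h.round(2),"spin",None if phi is None else round((h-phi+180)%360-180,2))
E
python3 - <<'E'
from h import *
s,im,d=grab("wrist");cv2.imwrite("pics/w1.png",im[:,:,::-1]);P=cloud("wrist",s,d);np.savez("w1",im=im,P=P,d=d)
print(s["position"],s["finger_gap"],s["joints"].round(2))
R=cv2.Rodrigues(s["ee_rot"])[0];Q=(P-s["position"])@R
m=(d>0)&(d<.19)&(Q[...,2]<.05);print(m.sum())
for a in(-1,1):
    q=Q[m&(np.sign(Q[...,1])==a)]; print(np.percentile(q,[1,99],axis=0).round(4))
rel(.4323,-.2421,.15,0)
E
```

```text
[ 0.43361985 -0.24084856  0.23108583] 0.04303954859062486 [ 0.65  0.22 -0.24  1.96  0.06  0.97 -0.89]
51986
[[-0.0106 -0.0616 -0.0986]
 [ 0.0199 -0.0011 -0.0119]]
[[-0.0106  0.0009 -0.0987]
 [ 0.0198  0.0587 -0.0117]]
shift [-0.   -0.07  8.1 ] len 8.1 phi 17.21 spin 17.21
```

View pics/w1.png

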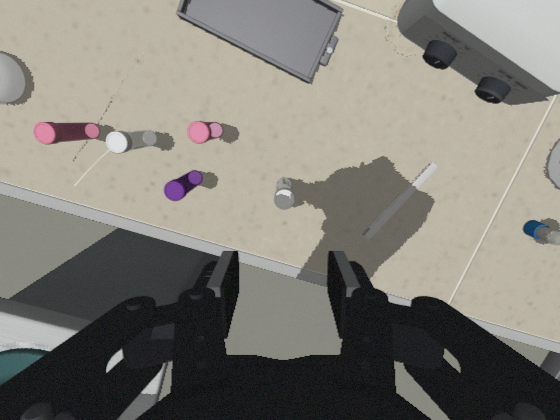

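The wrist view shows white vial w2 at (285,190) and the tweezers at (400,200). The purple at (183,185) and pinks are well clear. Next I measure w2, w1, the tweezers and the trough from this view.

```bash
cat >> h.py <<'E'
def blob(P,c,R,lo,hi,name=""):
    "component of points within R of c=(x,y), height lo..hi"
    m=(np.hypot(P[...,0]-c[0],P[...,1]-c[1])<R)&(P[...,2]>lo)&(P[...,2]<hi)
    q=P[m]; (x,y),(w,h),a=cv2.minAreaRect((q[:,:2]*1000).astype(np.float32))
    if w<h: w,h,a=h,w,a+90
    e=cv2.minEnclosingCircle((q[:,:2]*1000).astype(np.float32))
    print(name,len(q),"med",np.nanmedian(q,0).round(4),"rect c",round(x,1),round(y,1),"LxW",round(w,1),round(h,1),"long axis deg",round(a,1),"circ",np.round(e[0],1),round(e[1],1))
    return q
E
python3 - <<'E'
from h import *
z=np.load("w1.npz");P,d=z["P"],z["d"]
P[d<.2]=np.nan
print("bench",np.nanmedian(P[150:170,320:345,2]))
blob(P,(.4323,-.2421),.02,.07,.09,"w2top")
blob(P,(.437,-.0805),.02,.07,.09,"w1top")
blob(P,(.4098,-.1402),.02,.07,.09,"pu")
q=blob(P,(.43,-.371),.08,.004,.02,"tw")
blob(P,(.62,-.18),.12,.009,.02,"trough")
T=np.load("top0.npz")["P"]
blob(T,(.43,-.371),.08,.004,.02,"tw top")
blob(T,(.618,-.16),.1,.009,.017,"trough top")
E
```

```text
bench -0.0007120557013838291
w2top 343 med [ 0.4306 -0.2414  0.0763] rect c 430.2 -241.5 LxW 19.2 18.4 long axis deg 17.0 circ [ 430.  -241.6] 9.9
w1top 441 med [ 0.4358 -0.0804  0.0761] rect c 435.3 -79.5 LxW 19.7 19.6 long axis deg 74.1 circ [435.1 -79.3] 10.4
pu 374 med [ 0.4072 -0.1396  0.0761] rect c 406.5 -139.1 LxW 19.7 19.6 long axis deg 75.4 circ [ 406.3 -139. ] 10.2
tw 667 med [ 0.4478 -0.3771  0.0064] rect c 450.4 -378.6 LxW 116.0 10.2 long axis deg 157.3 circ [ 450.7 -378.1] 58.0
trough 1213 med [ 0.5625 -0.1993  0.0134] rect c 576.3 -197.3 LxW 222.5 77.0 long axis deg 101.5 circ [ 600.5 -192.6] 112.0
tw top 429 med [ 0.436  -0.3738  0.0057] rect c 429.5 -372.3 LxW 153.3 147.3 long axis deg 152.8 circ [ 430.  -371.4] 79.8
trough top 311 med [ 0.5979 -0.1667  0.0119] rect c 604.3 -154.7 LxW 179.7 164.2 long axis deg 96.5 circ [ 618.1 -159.9] 99.0
```

Call:
jog_arm(steps="0 0 2 5.7;0 0 2 5.7;0 0 2 5.8;0 0 0 0")

```text
time_s: 1.65
position: [0.4292, -0.2437, 0.1678]
ee_rot: [-3.139, 0.011, 0.011]
force: [-1.2, -0.1, -0.5]
finger_gap: 0.0428
gripper_force: 0.0
```

Call:
jog_arm(steps="0.1 -0.1 2.3 0;0.1 -0.1 2.3 0;0 0 2.3 0;0 0 2.3 0;0 0 2.2 0;0 0 2.2 0;0 0 0 0")

```text
time_s: 2.23
position: [0.432, -0.2414, 0.0326]
ee_rot: [-3.139, 0.001, 0.009]
force: [-1.7, 0.3, 0.8]
finger_gap: 0.0427
gripper_force: 0.0
```

Call:
jog_arm(steps="0 0 0 0;0 0 0 0;0 0 0 0;0 0 0 0;0 0 0 0;0 0 0 0", gripper=0, force=30)

```text
time_s: 2.73
position: [0.4356, -0.2416, 0.0365]
ee_rot: [3.14, -0.002, 0.003]
force: [0.6, 0.5, 5.9]
finger_gap: 0.0183
gripper_force: 29.4
```

Run:
```python
from h import *
s,im,d=grab("wrist");cv2.imwrite("pics/w2.png",im[:,:,::-1])
print(s["position"],s["finger_gap"],s["gripper_force"],s["joints"].round(2))
z=np.load("top0.npz");im,P=z["im"],z["P"]
# block outlines by colour in the top view, corners on the top plane
hsv=cv2.cvtColor(im,cv2.COLOR_RGB2HSV);print(hsv[188,331],hsv[195,190],hsv[215,331])
K,T=cam("top",s)
for n,(u,v),h in(("vb",(170,188),.03),("db",(248,183),.014),("tt",(331,190),.014)):
    m=np.zeros(im.shape[:2],np.uint8);m[v-26:v+26,u-38:u+38]=(hsv[v-26:v+26,u-38:u+38,1]<45)&(hsv[v-26:v+26,u-38:u+38,2]<140)
    m=cv2.morphologyEx(m,cv2.MORPH_OPEN,np.ones((9,9)));m=cv2.morphologyEx(m,cv2.MORPH_CLOSE,np.ones((25,25)))
    y,x=np.nonzero(m);rays=np.stack([(x-K[0,2])/K[0,0],(y-K[1,2])/K[1,1],np.ones(len(x))],-1)@T[:3,:3].T
    q=T[:3,3]+rays*((h-T[2,3])/rays[:,2])[:,None]
    c,(w,hh),a=cv2.minAreaRect((q[:,:2]*1000).astype(np.float32));print(n,np.round(c,1),round(w,1),round(hh,1),round(a,1),q[:,:2].mean(0).round(4))
```

```text
[ 0.43560057 -0.24162862  0.03647506] 0.018258443176412564 29.3511728849262 [ 0.56  0.53 -0.15  2.09  0.15  0.53 -1.26]
[120  17  89] [126  13  97] [ 20  39 145]
vb [599.8 285.3] 170.1 82.3 78.8 [0.5997 0.2853]
db [616.4  65.4] 167.6 82.4 84.8 [0.6165 0.0656]
tt [ 606.4 -166.6] 169.8 125.2 89.8 [ 0.5983 -0.1705]
```

View pics/w2.png

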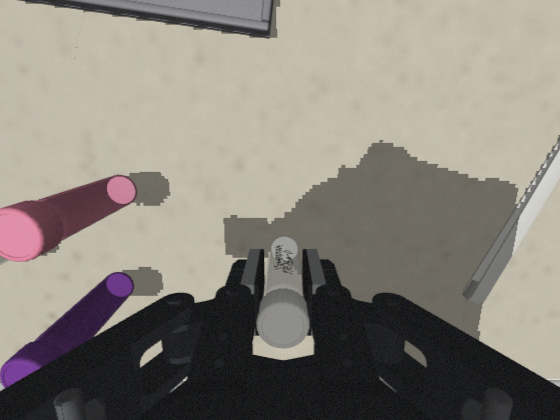

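Vial gripped (gap 18 mm, matching the body). Lift and carry to the far well (0.610, 0.325).

Call:
jog_arm(steps="0 0 -1.5 0;0 0 -2.5 0;0 0 -2.5 0;0 0 -2.5 0;0 0 -2 0;0 0 0 0")

```text
time_s: 3.28
position: [0.4371, -0.2421, 0.1494]
ee_rot: [3.138, -0.002, 0.01]
force: [0.5, 0.4, -0.0]
finger_gap: 0.0185
gripper_force: 29.5
```

Call:
jog_arm(steps="0.5 -1.5 0 0;1 -3.2 0 0;1 -3.2 0 0;1 -3.2 0 0;1 -3.2 0 0;1 -3.2 0 0;1 -3.2 0 0;1 -3.2 0 0;1 -3.2 0 0;1 -3.2 0 0;1 -3.2 0 0;1 -3.2 0 0;1 -3.2 0 0;1 -3.2 0 0;1 -3.2 0 0;1 -3.2 0 0;1 -3.2 0 0;1 -3.2 0 0;0 0 0 0;0 0 0 0")

```text
time_s: 4.95
position: [0.6092, 0.3203, 0.1437]
ee_rot: [-3.141, -0.004, 0.003]
force: [0.3, -1.6, -1.2]
finger_gap: 0.0183
gripper_force: 29.5
```

Run:
```python
from h import *
s,im,d=grab("wrist");cv2.imwrite("pics/w3.png",im[:,:,::-1]);P=cloud("wrist",s,d)
P[d<.2]=np.nan
print(s["position"],s["finger_gap"],s["gripper_force"],s["joints"].round(2))
blob(P,(.602,.288),.1,.022,.04,"vb");rel(.61,.325,.06,0)
```

```text
[0.6091527  0.32025183 0.14373495] 0.018273684752703582 29.53015761799179 [-0.33  0.64 -0.29  1.55  0.21  0.98 -2.26]
vb 10160 med [0.607  0.2884 0.0295] rect c 600.7 290.1 LxW 151.0 76.6 long axis deg 78.6 circ [600.9 290.3] 84.2
shift [ 0.06 -0.73  8.38] len 8.4 phi 0.0 spin 0.0
```

View pics/w3.png

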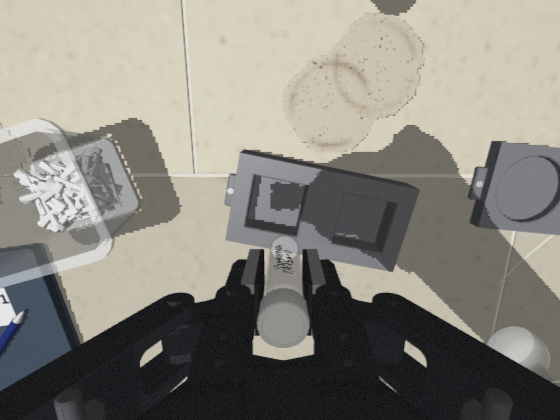

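The vial hangs above the left well at (275,195). Well centre refined to (0.609, 0.327); lower into it.

Call:
jog_arm(steps="0 -0.4 0 0;0 -0.3 0 0;0 0 1.5 0;0 0 2 0;0 0 2 0;0 0 2 0;0 0 1 0;0 0 0.6 0;0 0 0.5 0;0 0 0.3 0;0 0 0 0;0 0 0 0")

```text
time_s: 6.0
position: [0.611, 0.325, 0.0471]
ee_rot: [-3.141, 0.002, -0.002]
force: [0.2, -0.7, 0.7]
finger_gap: 0.0186
gripper_force: 29.5
```

Call:
jog_arm(steps="0 0 0.2 0;0 0 0.2 0;0 0 0 0;0 0 0 0")

```text
time_s: 6.33
position: [0.6108, 0.3249, 0.0426]
ee_rot: [-3.141, 0.002, -0.001]
force: [0.3, -0.2, 1.8]
finger_gap: 0.0185
gripper_force: 29.6
```

Call:
jog_arm(steps="0 0 0 0;0 0 0 0;0 0 0 0;0 0 0 0;0 0 -1.5 0;0 0 -2.5 0;0 0 -3 0;0 0 -3 0;0 0 0 0", gripper=0.45)

```text
time_s: 7.08
position: [0.614, 0.3272, 0.1507]
ee_rot: [-3.135, 0.002, -0.017]
force: [1.0, 0.3, 0.4]
finger_gap: 0.0383
gripper_force: 0.0
```

Run:
```python
from h import *
s,im,d=grab("wrist");P=cloud("wrist",s,d);P[d<.1]=np.nan
blob(P,(.61,.326),.03,.07,.1,"vial placed");rel(.4352,-.0800,.15,0);print(s["position"])
```

```text
vial placed 696 med [0.6071 0.325  0.0821] rect c 605.5 325.2 LxW 19.7 19.6 long axis deg 145.5 circ [605.4 325.4] 10.3
shift [-17.7   40.66  -0.52] len 44.3 phi -0.09 spin -0.09
[0.61400961 0.32719373 0.15074553]
```

First vial stands in the well (cap top at 82 mm). On to the second.

Call:
jog_arm(steps="-1.2 2.8 0 0;-1.27 2.9 0 0;-1.27 2.9 0 0;-1.27 2.9 0 0;-1.27 2.9 0 0;-1.27 2.9 0 0;-1.27 2.9 0 0;-1.27 2.9 0 0;-1.27 2.9 0 0;-1.27 2.9 0 0;-1.27 2.9 0 0;-1.27 2.9 0 0;-1.27 2.9 0 0;-1.27 2.9 0 0;0 0 0 0;0 0 0 0;0 0 0 0")

```text
time_s: 8.55
position: [0.433, -0.0796, 0.1424]
ee_rot: [-3.141, 0.002, -0.001]
force: [-0.1, -0.1, 0.7]
finger_gap: 0.0386
gripper_force: 0.0
```

Run:
```python
from h import *
s,im,d=grab("wrist");P=cloud("wrist",s,d);P[d<.1]=np.nan
print(s["position"],s["finger_gap"])
blob(P,(.435,-.08),.03,.06,.1,"w1");rel(.4355,-.0800,.035,0)
```

```text
[ 0.43302565 -0.07956365  0.14244769] 0.038587101860780196
w1 716 med [ 0.4368 -0.0787  0.0762] rect c 435.6 -79.3 LxW 19.7 19.4 long axis deg 38.0 circ [435.3 -78.8] 10.3
shift [ 0.22  0.1  10.74] len 10.7 phi -0.01 spin -0.01
```

Call:
jog_arm(steps="0.2 0 2 0;0 0 2 0;0 0 2 0;0 0 2 0;0 0 1.6 0;0 0 1 0;0 0 0 0;0 0 0 0")

```text
time_s: 9.27
position: [0.435, -0.0791, 0.0361]
ee_rot: [-3.141, -0.0, 0.001]
force: [0.5, -0.0, -0.3]
finger_gap: 0.0388
gripper_force: 0.0
```

Call:
jog_arm(steps="0 0 0 0;0 0 0 0;0 0 0 0;0 0 0 0;0 0 0 0;0 0 -1.5 0;0 0 -2.5 0;0 0 -2.5 0;0 0 -2.5 0;0 0 -2 0;0 0 0 0;0 0 0 0", gripper=0, force=30)

```text
time_s: 10.27
position: [0.4353, -0.0804, 0.1472]
ee_rot: [3.141, -0.003, 0.004]
force: [-0.5, -0.1, -0.8]
finger_gap: 0.0185
gripper_force: 29.5
```

Run:
```python
from h import *
rel(.594,.2523,.15,0)
```

```text
shift [ 15.81 -33.3   -0.28] len 36.9 phi -0.11 spin -0.11
```

Call:
jog_arm(steps="0.7 -1.5 0 0;1.3 -2.7 0 0;1.3 -2.7 0 0;1.3 -2.7 0 0;1.3 -2.7 0 0;1.3 -2.7 0 0;1.3 -2.7 0 0;1.3 -2.7 0 0;1.3 -2.7 0 0;1.3 -2.7 0 0;1.3 -2.7 0 0;1.3 -2.8 0 0;0.8 -2 0 0;0 0 0 0;0 0 0 0;0 0 0 0")

```text
time_s: 11.6
position: [0.5924, 0.2513, 0.1444]
ee_rot: [3.139, -0.003, -0.005]
force: [-0.3, -1.0, -0.1]
finger_gap: 0.0182
gripper_force: 29.5
```

Run:
```python
from h import *
rel(.594,.2523,.0425,0)
```

```text
shift [ 0.19 -0.12 10.19] len 10.2 phi -0.11 spin -0.11
```

Call:
jog_arm(steps="0.2 -0.1 1.5 0;0 0 2 0;0 0 2 0;0 0 2 0;0 0 1 0;0 0 0.6 0;0 0 0.4 0;0 0 0.3 0;0 0 0.3 0;0 0 0 0;0 0 0 0")

```text
time_s: 12.52
position: [0.5956, 0.2539, 0.0458]
ee_rot: [-3.141, 0.002, -0.001]
force: [0.1, 0.8, -0.8]
finger_gap: 0.0185
gripper_force: 29.5
```

Call:
jog_arm(steps="0 0 0 0;0 0 0 0;0 0 0 0;0 0 0 0;0 0 -1.5 0;0 0 -2.5 0;0 0 -3 0;0 0 -3 0;0 0 0 0;0 0 0 0", gripper=0.45)

```text
time_s: 13.35
position: [0.5968, 0.2546, 0.1488]
ee_rot: [-3.139, 0.002, -0.008]
force: [-1.0, 0.1, -1.0]
finger_gap: 0.0386
gripper_force: 0.0
```

Run:
```python
from h import *
s,im,d=grab("wrist");P=cloud("wrist",s,d);P[d<.1]=np.nan
print(s["position"])
blob(P,(.594,.252),.03,.06,.1,"vB");blob(P,(.61,.326),.03,.06,.1,"vA")
rel(.445,.226,.2,90)
```

```text
[0.59680304 0.25455502 0.14884545]
vB 761 med [0.5976 0.2549 0.0821] rect c 595.4 254.8 LxW 19.7 19.5 long axis deg 40.9 circ [595.3 254.7] 10.1
vA 864 med [0.6074 0.3233 0.082 ] rect c 605.9 325.0 LxW 19.7 19.5 long axis deg 95.7 circ [605.7 325.1] 10.2
shift [-15.06   2.8   -5.35] len 16.2 phi -0.09 spin -90.09
```

Both vials are seated (cap tops 82 mm). Now the dishes: hover over the nearer one, turning the gripper to close along the dish block's short side.

Call:
jog_arm(steps="-2.5 0.5 -0.8 0;-2.5 0.5 -0.8 0;-2.5 0.5 -0.8 0;-2.5 0.4 -0.8 0;-2.5 0.4 -0.8 0;-2.5 0.4 -0.8 0;0 0 0 -6.6;0 0 0 -6.6;0 0 0 -6.6;0 0 0 -6.6;0 0 0 -6.6;0 0 0 -6.6;0 0 0 -6.6;0 0 0 -6.6;0 0 0 -6.6;0 0 0 -6.6;0 0 0 -6.6;0 0 0 -6.6;0 0 0 -5.8;0 0 0 0", gripper=0.78)

```text
time_s: 15.07
position: [0.4445, 0.2265, 0.1923]
ee_rot: [-2.314, -2.123, 0.003]
force: [-0.3, -0.4, 0.2]
finger_gap: 0.0663
gripper_force: 0.0
```

Run:
```python
from h import *
s,im,d=grab("wrist");cv2.imwrite("pics/w4.png",im[:,:,::-1]);P=cloud("wrist",s,d)
R=cv2.Rodrigues(s["ee_rot"])[0];Q=(P-s["position"])@R
m=(d>0)&(d<.19)&(abs(Q[...,0])<.03);print("tips z at gap",s["finger_gap"],np.percentile(Q[m][:,2],[99,99.9,100]).round(4))
P[d<.19]=np.nan
print(s["position"])
blob(P,(.443,.226),.035,.016,.028,"d2");blob(P,(.456,.39),.035,.016,.028,"d1")
```

```text
tips z at gap 0.06634716384269262 [-0.0144 -0.0078 -0.0048]
[0.44453526 0.22646481 0.19229199]
d2 461 med [0.4368 0.2214 0.0195] rect c 438.3 225.5 LxW 47.8 47.8 long axis deg 83.4 circ [438.1 225.5] 24.5
d1 359 med [0.4515 0.3791 0.0196] rect c 452.4 381.2 LxW 48.1 31.8 long axis deg 175.2 circ [453.1 389.6] 24.4
```

View pics/w4.png

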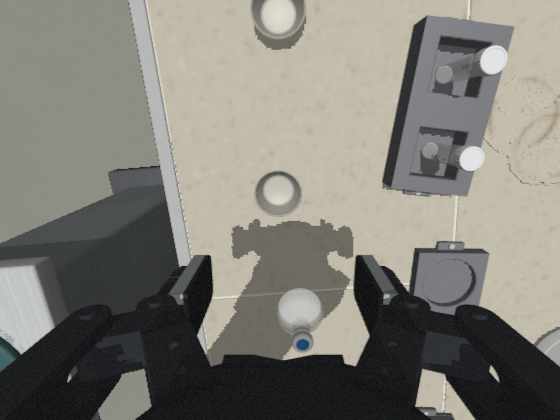

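The dish rim circle fits 24.5 mm radius at (0.438, 0.2255); its bowl is at pixel (278,190). Descend gently.

Call:
jog_arm(steps="-0.1 -0.3 2.5 0;0 -0.3 2.5 0;0 0 2.5 0;0 0 2.5 0;0 0 2.5 0;0 0 2 0;0 0 1.5 0;0 0 0.9 0;0 0 0.6 0;0 0 0 0;0 0 0 0;0 0 0 0")

```text
time_s: 16.12
position: [0.4398, 0.2268, 0.0191]
ee_rot: [2.318, 2.12, 0.002]
force: [-0.1, -0.3, -0.0]
finger_gap: 0.0666
gripper_force: 0.0
```

Run:
```python
from h import *
rel(.4382,.2255,.009,85)
```

```text
shift [-0.15 -0.15  1.01] len 1.0 phi 84.89 spin -0.11
```

Call:
jog_arm(steps="-0.1 -0.1 0.4 0;0 0 0.4 0;0 0 0.2 0;0 0 0 0;0 0 0 0")

```text
time_s: 16.53
position: [0.4381, 0.2255, 0.0081]
ee_rot: [-2.318, -2.121, 0.0]
force: [0.0, -1.0, -0.5]
finger_gap: 0.0668
gripper_force: 0.0
```

Call:
jog_arm(steps="0 0 0 0;0 0 0 0;0 0 0 0;0 0 0 0;0 0 0 0;0 0 0 0", gripper=0, force=25)

```text
time_s: 17.03
position: [0.4383, 0.2257, 0.0088]
ee_rot: [2.317, 2.121, 0.001]
force: [-2.0, -1.2, 6.1]
finger_gap: 0.0452
gripper_force: 24.8
```

Run:
```python
from h import *
s,im,d=grab("wrist");cv2.imwrite("pics/w5.png",im[200:420,140:420,::-1].repeat(2,0).repeat(2,1));P=cloud("wrist",s,d)
R=cv2.Rodrigues(s["ee_rot"])[0];Q=(P-s["position"])@R
m=(d>0)&(d<.19)&(abs(Q[...,0])<.012)&(abs(Q[...,1])>.027)&(abs(Q[...,1])<.05);print("tips z at gap",s["finger_gap"],np.percentile(Q[m][:,2],[50,90,99,100]).round(4))
```

```text
tips z at gap 0.0452256316904161 [-0.0586  0.0091  0.0103  0.0112]
```

View pics/w5.png

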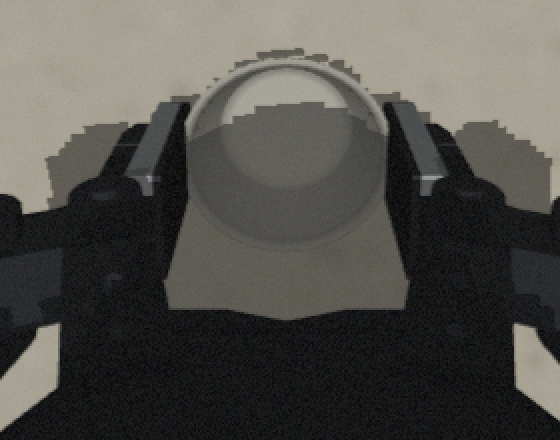

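The dish sits between the pads (rim centre about (287,150) in the crop) with grip force 25 N. I'll lift it and check the hold.

Call:
jog_arm(steps="0 0 -0.5 0;0 0 -1 0;0 0 -2 0;0 0 -2.5 0;0 0 -2 0;0 0 0 0;0 0 0 0")

```text
time_s: 17.67
position: [0.4391, 0.2258, 0.0897]
ee_rot: [2.317, 2.119, 0.004]
force: [-0.3, -1.2, -0.1]
finger_gap: 0.0454
gripper_force: 25.7
```

Run:
```python
from h import *
s,im,d=grab("wrist");P=cloud("wrist",s,d)
R=cv2.Rodrigues(s["ee_rot"])[0];Q=(P-s["position"])@R
v,u=np.nonzero((d>0)&(abs(Q[...,0])<.03)&(abs(Q[...,1])<.02)&(Q[...,2]<.03)&(Q[...,2]>-.03))
q=Q[v,u]; print(s["position"],s["finger_gap"],s["gripper_force"],len(q))
print("tool-frame: min z by x bins",[(round(a,3),np.round(np.percentile(q[abs(q[:,0]-a)<.003][:,2],[2,98]),4).tolist()) for a in np.arange(-.024,.028,.006) if (abs(q[:,0]-a)<.003).sum()>5])
cv2.imwrite("pics/w6.png",im[:,:,::-1])
P[d<.19]=np.nan
rel(.614,.0275,.09,85)
```

```text
[0.43905423 0.22578714 0.08971252] 0.04537656641593288 25.704699387133587 7292
tool-frame: min z by x bins [(np.float64(-0.024), [-0.0121, -0.0055]), (np.float64(-0.018), [-0.0117, 0.0057]), (np.float64(-0.012), [-0.0114, 0.007]), (np.float64(-0.006), [-0.0075, 0.0073]), (np.float64(-0.0), [-0.0043, 0.0073]), (np.float64(0.006), [-0.0063, 0.0073]), (np.float64(0.012), [-0.0117, 0.0071]), (np.float64(0.018), [-0.0123, 0.006]), (np.float64(0.024), [-0.0126, -0.0096])]
shift [-18.14  19.26  -0.12] len 26.5 phi 84.89 spin -0.11
```

View pics/w6.png

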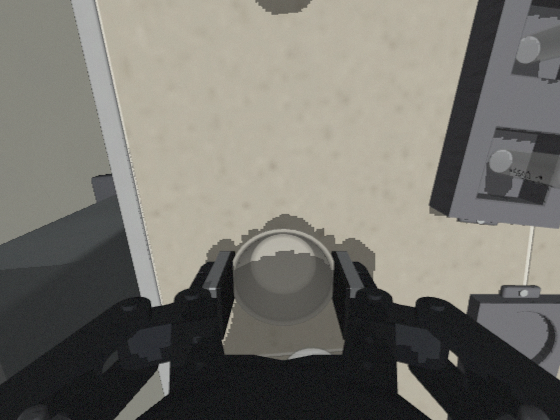

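Dish held level (rim 12 mm above TCP at front and back). Carry to the right recess (0.614, 0.0275).

Call:
jog_arm(steps="-1 1 0 0;-1.9 2 0 0;-1.9 2 0 0;-1.9 2 0 0;-1.9 2 0 0;-1.9 2 0 0;-1.9 2 0 0;-1.9 2 0 0;-1.9 2 0 0;-1.9 2.2 0 0;0 0 0 0;0 0 0 0;0 0 0 0")

```text
time_s: 18.8
position: [0.612, 0.0289, 0.0869]
ee_rot: [-2.316, -2.12, 0.003]
force: [-0.2, 0.5, 0.6]
finger_gap: 0.0456
gripper_force: 25.7
```

Run:
```python
from h import *
s,im,d=grab("wrist");P=cloud("wrist",s,d);P[d<.17]=np.nan
print(s["position"],s["gripper_force"])
cv2.imwrite("pics/w7.png",im[:,:,::-1])
q=blob(P,(.616,.0655),.1,.011,.02,"db (partly hidden)")
# recess rim of the far recess: floor points 
blob(P,(.620,.1035),.03,.003,.009,"recess A floor")
rel(.614,.0275,.015,85)
```

```text
[0.61203059 0.02885296 0.08690514] 25.72341930877883
db (partly hidden) 11699 med [0.6184 0.0792 0.0135] rect c 616.3 73.1 LxW 138.9 76.4 long axis deg 84.6 circ [616.1  73.4] 78.3
recess A floor 6276 med [0.6198 0.1056 0.0056] rect c 619.6 104.7 LxW 57.9 57.8 long axis deg 59.7 circ [619.4 105.2] 29.5
shift [-0.19  0.24  7.23] len 7.2 phi 85.01 spin 0.01
```

View pics/w7.png

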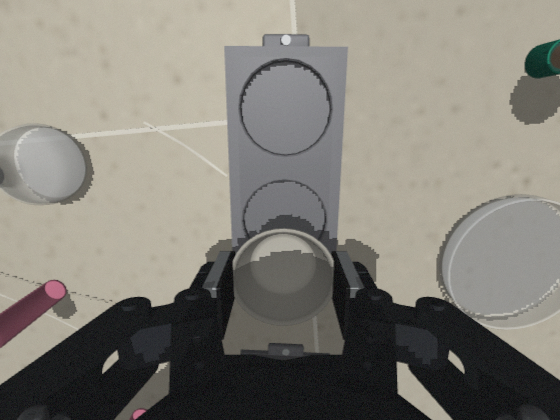

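The far recess is measured at (0.6196, 0.1049), so the near one is at (0.6124, 0.0292), where the tool already stands. Straight down.

Call:
jog_arm(steps="0 0 1.5 0;0 0 2 0;0 0 1.5 0;0 0 0.8 0;0 0 0.6 0;0 0 0.4 0;0 0 0.2 0;0 0 0 0;0 0 0 0;0 0 0 0")

```text
time_s: 19.68
position: [0.6138, 0.0283, 0.0189]
ee_rot: [2.317, 2.12, 0.001]
force: [-0.4, -0.5, 0.0]
finger_gap: 0.0454
gripper_force: 25.7
```

Call:
jog_arm(steps="0 0 0.2 0;0 0 0.1 0;0 0 0 0;0 0 0 0")

```text
time_s: 20.02
position: [0.6133, 0.0282, 0.0153]
ee_rot: [2.318, 2.121, -0.0]
force: [0.8, 0.1, -0.3]
finger_gap: 0.0453
gripper_force: 25.7
```

Call:
jog_arm(steps="0 0 0 0;0 0 0 0;0 0 0 0;0 0 0 0;0 0 -1 0;0 0 -2.5 0;0 0 -3 0;0 0 -3.5 0;0 0 0 0;0 0 0 0", gripper=0.78)

```text
time_s: 20.85
position: [0.6151, 0.0285, 0.1184]
ee_rot: [2.315, 2.118, 0.006]
force: [0.5, -0.3, -0.3]
finger_gap: 0.0664
gripper_force: 0.0
```

Run:
```python
from h import *
s,im,d=grab("wrist");P=cloud("wrist",s,d);P[d<.17]=np.nan
print(s["position"])
q=blob(P,(.6124,.0292),.035,.022,.04,"dish B")
for a,b in((-1,0),(1,0),(0,-1),(0,1)):
    m=((q[:,0]-.613)*a+(q[:,1]-.029)*b)>.016; print(a,b,m.sum(),np.percentile(q[m][:,2],90).round(4) if m.any() else None)
rel(.453,.3896,.15,85)
```

```text
[0.61505936 0.02847408 0.11840292]
dish B 786 med [0.6122 0.024  0.0255] rect c 612.5 28.3 LxW 48.6 48.5 long axis deg 165.3 circ [612.9  28.1] 24.8
-1 0 206 0.0266
1 0 188 0.0268
0 -1 244 0.0267
0 1 153 0.0268
shift [ 34.58 -19.21  -3.4 ] len 39.7 phi 84.91 spin -0.09
```

Dish 1 is seated level in its recess (rim 26.7 mm all round, expected 27). On to the second dish.

Call:
jog_arm(steps="2 -1.1 -1 0;2.7 -1.5 -1 0;2.7 -1.5 -1 0;2.7 -1.5 0 0;2.7 -1.5 0 0;2.7 -1.5 0 0;2.7 -1.5 0 0;2.7 -1.5 0 0;2.7 -1.5 0 0;2.7 -1.5 0 0;2.7 -1.5 0 0;2.7 -1.5 0 0;2.7 -1.5 0 0;0.2 -0.1 0 0;0 0 0 0;0 0 0 0;0 0 0 0")

```text
time_s: 22.32
position: [0.4534, 0.3881, 0.1443]
ee_rot: [2.319, 2.118, -0.003]
force: [0.2, -0.0, -0.7]
finger_gap: 0.0669
gripper_force: 0.0
```

Run:
```python
from h import *
s,im,d=grab("wrist");P=cloud("wrist",s,d);P[d<.17]=np.nan
print(s["position"])
q=blob(P,(.453,.389),.035,.016,.028,"d1")
rel(.4528,.389,.009,85)
```

```text
[0.45335493 0.38810075 0.14428818]
d1 633 med [0.4528 0.3857 0.0195] rect c 453.0 390.1 LxW 48.6 48.4 long axis deg 147.8 circ [453.1 390. ] 24.7
shift [ 0.1  -0.08 13.56] len 13.6 phi 84.78 spin -0.22
```

Call:
jog_arm(steps="0.2 -0.1 2 0;0 0 2.5 0;0 0 2.5 0;0 0 2 0;0 0 1.5 0;0 0 1 0;0 0 0.7 0;0 0 0.4 0;0 0 0 0;0 0 0 0;0 0 0 0")

```text
time_s: 23.28
position: [0.4524, 0.3926, 0.0202]
ee_rot: [2.318, 2.121, 0.003]
force: [-0.4, -0.1, 0.5]
finger_gap: 0.0667
gripper_force: 0.0
```

Run:
```python
from h import *
rel(.453,.390,.009,85)
```

```text
shift [-0.25  0.08  1.12] len 1.2 phi 84.92 spin -0.08
```

Call:
jog_arm(steps="-0.2 0.1 0.5 0;0 0 0.4 0;0 0 0.2 0;0 0 0 0;0 0 0 0")

```text
time_s: 23.7
position: [0.4526, 0.3899, 0.008]
ee_rot: [-2.318, -2.121, 0.001]
force: [0.2, 1.0, 0.9]
finger_gap: 0.0668
gripper_force: 0.0
```

Call:
jog_arm(steps="0 0 0 0;0 0 0 0;0 0 0 0;0 0 0 0;0 0 0 0;0 0 0 0", gripper=0, force=25)

```text
time_s: 24.2
position: [0.4527, 0.3901, 0.0087]
ee_rot: [2.318, 2.121, 0.0]
force: [-1.4, -1.0, 5.7]
finger_gap: 0.0458
gripper_force: 25.2
```

Call:
jog_arm(steps="0 0 -0.5 0;0 0 -1 0;0 0 -2 0;0 0 -2.5 0;0 0 -2 0;0 0 -2 0;0 0 -2 0;0 0 0 0;0 0 0 0")

```text
time_s: 24.95
position: [0.4534, 0.3904, 0.1298]
ee_rot: [2.318, 2.12, 0.005]
force: [-0.3, -0.6, -1.5]
finger_gap: 0.0458
gripper_force: 25.8
```

Run:
```python
from h import *
s,im,d=grab("wrist");P=cloud("wrist",s,d)
R=cv2.Rodrigues(s["ee_rot"])[0];Q=(P-s["position"])@R
m=(d>0)&(abs(Q[...,0])<.03)&(abs(Q[...,1])<.015)&(Q[...,2]<.03)&(Q[...,2]>-.03);q=Q[m]
print([(x,np.percentile(q[abs(q[:,0]-x)<.003][:,2],2).round(4)) for x in(-.024,-.018,.018,.024) if (abs(q[:,0]-x)<.003).sum()>3])
rel(.6196,.1049,.12,84.8)
```

```text
[(-0.024, np.float64(-0.0123)), (-0.018, np.float64(-0.0115)), (0.018, np.float64(-0.0122)), (0.024, np.float64(-0.0126))]
shift [-26.88  19.13   0.86] len 33.0 phi 84.9 spin 0.1
```

Call:
jog_arm(steps="-1.2 0.8 0 0;-2.2 1.6 0 0;-2.2 1.6 0 0;-2.2 1.6 0 0;-2.2 1.6 0 0;-2.2 1.6 0 0;-2.2 1.6 0 0;-2.2 1.6 0 0;-2.2 1.6 0 0;-2.2 1.6 0 0;-2.2 1.6 0 0;-2.2 1.5 0 0;-1.5 0.9 0 0;0 0 0 0;0 0 0 0;0 0 0 0")

```text
time_s: 26.33
position: [0.6191, 0.1053, 0.1273]
ee_rot: [-2.316, -2.12, 0.002]
force: [-0.4, 0.8, 0.2]
finger_gap: 0.0458
gripper_force: 25.8
```

Run:
```python
from h import *
rel(.6196,.1049,.0155,84.8)
```

```text
shift [-0.03  0.07 11.18] len 11.2 phi 84.94 spin 0.14
```

Call:
jog_arm(steps="0 0 2 0;0 0 2.5 0;0 0 2.5 0;0 0 1.8 0;0 0 1 0;0 0 0.5 0;0 0 0.3 0;0 0 0.2 0;0 0 0 0;0 0 0 0;0 0 0 0")

```text
time_s: 27.25
position: [0.6208, 0.105, 0.0212]
ee_rot: [2.317, 2.12, 0.002]
force: [-0.0, 0.0, -0.8]
finger_gap: 0.0461
gripper_force: 25.8
```

Run:
```python
from h import *
rel(.6196,.1049,.0155,84.8)
```

```text
shift [-0.02 -0.11  0.57] len 0.6 phi 84.91 spin 0.11
```

Call:
jog_arm(steps="0 -0.1 0.2 0;0 0 0.2 0;0 0 0.1 0;0 0 0 0;0 0 0 0")

```text
time_s: 27.67
position: [0.6191, 0.105, 0.0151]
ee_rot: [-2.318, -2.121, 0.0]
force: [-0.3, 0.3, -1.2]
finger_gap: 0.0456
gripper_force: 25.8
```

Call:
jog_arm(steps="0 0 0 0;0 0 0 0;0 0 0 0;0 0 0 0;0 0 -1 0;0 0 -2.5 0;0 0 -3 0;0 0 -3.5 0;0 0 -2 0;0 0 0 0;0 0 0 0", gripper=0.78)

```text
time_s: 28.58
position: [0.62, 0.1052, 0.1374]
ee_rot: [2.316, 2.119, 0.004]
force: [0.0, -0.3, -0.6]
finger_gap: 0.0665
gripper_force: 0.0
```

Run:
```python
from h import *
s,im,d=grab("wrist");P=cloud("wrist",s,d);P[d<.17]=np.nan
for c in((.6196,.1049),(.6124,.0292)):
    q=blob(P,c,.035,.022,.04,"dish")
    for a,b in((-1,0),(1,0),(0,-1),(0,1)):
        m=((q[:,0]-c[0])*a+(q[:,1]-c[1])*b)>.016; print(a,b,m.sum(),np.percentile(q[m][:,2],90).round(4) if m.any() else None)
print(s["joints"].round(2));rel(.4475,-.378,.2,0)
```

```text
dish 675 med [0.6174 0.1008 0.0255] rect c 618.5 104.9 LxW 48.6 48.1 long axis deg 84.5 circ [618.2 105.1] 24.6
-1 0 189 0.0267
1 0 152 0.0268
0 -1 194 0.0267
0 1 145 0.027
dish 566 med [0.6112 0.0208 0.0255] rect c 612.4 28.5 LxW 48.3 48.2 long axis deg 45.9 circ [612.6  28.3] 24.7
-1 0 145 0.0268
1 0 133 0.0268
0 -1 195 0.0267
0 1 101 0.0269
[ 0.19  0.62 -0.57  1.7   0.4   0.94 -0.63]
shift [-49.61 -12.8   -6.42] len 51.6 phi 84.91 spin 84.91
```

Both dishes are seated level. Before reaching for the tweezers, check clearances and the trough pose.

Run:
```python
from h import *
P=np.load("top0.npz")["P"]
m=(P[...,1]<-.25)&(P[...,1]>-.5)&(P[...,0]<.7)&(P[...,2]>.03)&(P[...,0]>.46)
q=P[m];print("balance",q.min(0),q.max(0))
z=np.load("w1.npz");P,d=z["P"],z["d"];P[d<.2]=np.nan
q=blob(P,(.59,-.175),.1,.009,.017,"trough rim w1")
q=blob(P,(.59,-.175),.06,.002,.0065,"floor")
rel(.545,-.1,.2,82)
```

```text
balance [ 0.58117844 -0.48022817  0.03022162] [ 0.69991565 -0.3001379   0.20340702]
trough rim w1 1177 med [ 0.5621 -0.1953  0.0134] rect c 591.9 -164.4 LxW 150.1 76.0 long axis deg 82.1 circ [ 591.2 -165.1] 83.0
floor 5873 med [ 0.5839 -0.1863  0.0037] rect c 573.3 -180.1 LxW 119.7 71.3 long axis deg 107.4 circ [ 589.6 -175. ] 59.9
shift [-21.06  -5.55  -6.43] len 22.7 phi 84.91 spin 2.91
```

Call:
jog_arm(steps="-2 -0.4 -0.5 0;-3.1 -0.8 -0.5 0;-3.1 -0.8 -0.5 0;-3.1 -0.8 -0.5 0;-3.1 -0.8 -0.5 0;-3.1 -0.8 -0.5 0;-3.1 -0.8 -0.5 0;-3.1 -0.8 -0.5 0;-3.1 -0.8 0 0;-3.1 -0.8 0 0;-3.1 -0.8 0 0;-3.1 -0.8 0 0;-3.1 -0.8 0 0;-3.1 -0.8 0 0;-3.1 -0.8 0 0;-3.1 -0.8 0 0;-1.1 -0.4 0 0;0 0 0 0", gripper=0.3)

```text
time_s: 30.13
position: [0.4446, -0.381, 0.1734]
ee_rot: [-2.323, -2.111, 0.003]
force: [-0.0, 0.1, 0.6]
finger_gap: 0.0252
gripper_force: 0.0
```

Call:
jog_arm(steps="0 0 0 -6.5;0 0 0 -6.5;0 0 0 -6.5;0 0 0 -6.5;0 0 0 -6.5;0 0 0 -6.5;0 0 0 -6.5;0 0 0 -6.5;0 0 0 -6.5;0 0 0 -6.5;0 0 0 -6.5;0 0 0 0;0 0 0 0;0 0 0 0")

```text
time_s: 31.3
position: [0.448, -0.3765, 0.1749]
ee_rot: [-0.644, -3.074, -0.001]
force: [0.0, -0.1, 0.0]
finger_gap: 0.0251
gripper_force: 0.0
```

Run:
```python
from h import *
s,im,d=grab("wrist");cv2.imwrite("pics/w8.png",im[:,:,::-1]);P=cloud("wrist",s,d);P[d<.19]=np.nan
print(s["position"],s["joints"].round(2),s["finger_gap"])
q=blob(P,(.449,-.378),.08,.004,.02,"tw")
q2=q[np.argsort(q@np.array([.92,-.386,0]))];print(q2[:20].mean(0),q2[-20:].mean(0),np.percentile(q[:,2],98))
rel(.45,-.378,.06,157.3)
```

```text
[ 0.4479548  -0.37653158  0.17491362] [ 1.25  0.57 -0.81  1.78  0.49  1.01  1.4 ] 0.025146815875533596
tw 948 med [ 0.4432 -0.3763  0.0067] rect c 450.9 -379.4 LxW 116.6 9.0 long axis deg 157.3 circ [ 450.8 -379.8] 58.4
[ 0.39799581 -0.35719363  0.00626039] [ 0.50110505 -0.40074085  0.00438361] 0.009379425838995497
shift [-0.24 -0.03 11.5 ] len 11.5 phi 156.35 spin -0.95
```

View pics/w8.png

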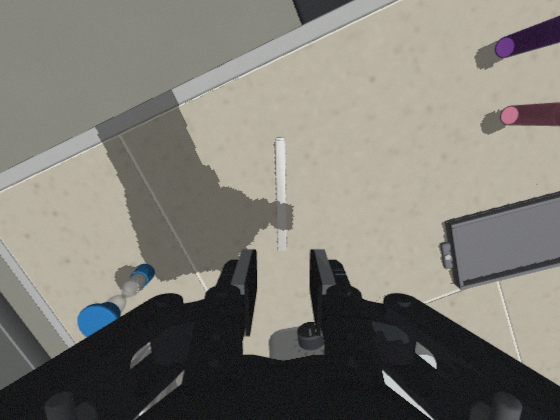

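Tweezers at (280,195), lying along the finger plane; centre (0.4507, −0.3794), axis 157.3°. Descend.

Call:
jog_arm(steps="-0.2 -0.1 2.5 -1;-0.2 -0.1 2.5 0;0 0 2.5 0;0 0 2.5 0;0 0 2.5 0;0 0 2 0;0 0 1 0;0 0 0.5 0;0 0 0 0;0 0 0 0;0 0 0 0")

```text
time_s: 32.27
position: [0.4515, -0.3816, 0.0167]
ee_rot: [0.615, 3.079, -0.002]
force: [0.6, -0.1, 0.3]
finger_gap: 0.0259
gripper_force: 0.0
```

Run:
```python
from h import *
rel(.4507,-.3794,.003,157.3)
```

```text
shift [0.16 0.17 1.37] len 1.4 phi 157.4 spin 0.1
```

Call:
jog_arm(steps="0.1 0.1 0.6 0;0 0 0.4 0;0 0 0.3 0;0 0 0 0;0 0 0 0;0 0 0 0")

```text
time_s: 32.77
position: [0.4501, -0.3798, 0.0023]
ee_rot: [0.615, 3.081, -0.0]
force: [0.0, -0.2, -0.5]
finger_gap: 0.0257
gripper_force: 0.0
```

Call:
jog_arm(steps="0 0 0 0;0 0 0 0;0 0 0 0;0 0 0 0;0 0 0 0;0 0 0 0", gripper=0, force=40)

```text
time_s: 33.27
position: [0.4503, -0.3799, 0.0025]
ee_rot: [0.615, 3.08, -0.001]
force: [0.9, 0.4, 2.3]
finger_gap: 0.0072
gripper_force: 40.4
```

Call:
jog_arm(steps="0 0 -0.5 0;0 0 -1 0;0 0 -2 0;0 0 -2.5 0;0 0 -2.5 0;0 0 -1.5 0;0 0 0 0;0 0 0 0")

```text
time_s: 33.93
position: [0.4502, -0.3802, 0.1032]
ee_rot: [0.615, 3.08, -0.002]
force: [-0.3, -0.4, -0.1]
finger_gap: 0.0075
gripper_force: 40.0
```

Run:
```python
from h import *
s,im,d=grab("wrist");cv2.imwrite("pics/w9.png",im[:,:,::-1]);P=cloud("wrist",s,d)
R=cv2.Rodrigues(s["ee_rot"])[0];Q=(P-s["position"])@R
q=Q[(d>0)&(abs(Q[...,1])<.015)&(Q[...,2]>-.03)&(Q[...,2]<.03)&(abs(Q[...,0])<.08)]
for x in np.arange(-.07,.071,.01):
    a=q[abs(q[:,0]-x)<.004]
    if len(a)>3: print(x.round(2),len(a),np.percentile(a[:,1],[2,98]).round(4),np.percentile(a[:,2],[5,50]).round(4))
rel(.592,-.1645,.1,82.1)
```

```text
-0.05 156 [-0.0039  0.0045] [-0.0023 -0.0015]
-0.04 233 [-0.0038  0.005 ] [-0.0029 -0.0019]
-0.03 235 [-0.0037  0.0049] [-0.0033 -0.0024]
-0.02 220 [-0.0032  0.0043] [-0.0037 -0.0028]
-0.01 251 [-0.0031  0.0043] [-0.019  -0.0034]
0.0 275 [-0.0031  0.0043] [-0.0171 -0.0039]
0.01 1601 [-0.0145  0.0145] [-0.0288 -0.0159]
0.02 324 [-0.0037  0.005 ] [-0.0056 -0.0046]
0.03 341 [-0.0037  0.0049] [-0.0061 -0.0051]
0.04 356 [-0.0036  0.0048] [-0.0065 -0.0056]
0.05 389 [-0.0035  0.0051] [-0.0071 -0.006 ]
0.06 106 [-0.003   0.0042] [-0.0054 -0.0042]
shift [-4.88 25.36  0.19] len 25.8 phi 157.4 spin 75.3
```

View pics/w9.png

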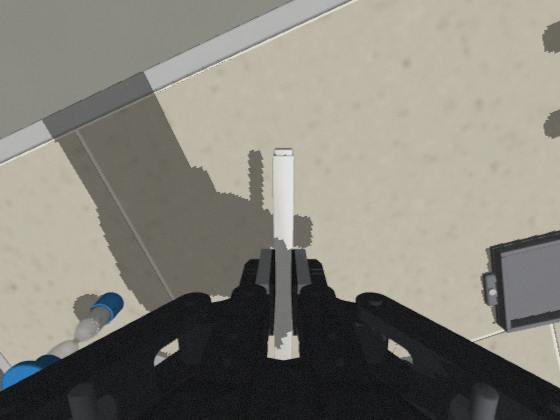

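Tweezers are held near their centre. I'll turn in place, clear of the balance, then carry them to the trough.

Call:
jog_arm(steps="0 0 -0.5 6.8;0 0 -0.5 6.8;0 0 -0.5 6.8;0 0 -0.5 6.8;0 0 0 6.8;0 0 0 6.8;0 0 0 6.8;0 0 0 6.8;0 0 0 6.8;0 0 0 6.8;0 0 0 6.8;0 0 0 0.5;0 0 0 0;0 0 0 0")

```text
time_s: 35.15
position: [0.4497, -0.3794, 0.1215]
ee_rot: [-2.365, -2.066, 0.0]
force: [0.2, -0.3, -0.4]
finger_gap: 0.0076
gripper_force: 40.0
```

Run:
```python
from h import *
s=r.get_state();print(s["joints"].round(2));rel(.592,-.1645,.12,82.1)
```

```text
[ 1.    0.55 -0.46  1.82  0.32  0.85  0.24]
shift [23.2  11.22  0.15] len 25.8 phi 82.29 spin 0.19
```

Call:
jog_arm(steps="1.2 0.6 0 0;2.3 1.1 0 0;2.3 1.1 0 0;2.3 1.1 0 0;2.3 1.1 0 0;2.3 1.1 0 0;2.3 1.1 0 0;2.3 1.1 0 0;2.3 1.1 0 0;2.3 1.1 0 0;1.3 0.7 0 0;0 0 0 0;0 0 0 0;0 0 0 0")

```text
time_s: 36.32
position: [0.5921, -0.1665, 0.1219]
ee_rot: [-2.37, -2.062, 0.002]
force: [-0.1, -0.6, -0.1]
finger_gap: 0.0074
gripper_force: 40.0
```

Run:
```python
from h import *
s,im,d=grab("wrist");cv2.imwrite("pics/w10.png",im[:,:,::-1]);P=cloud("wrist",s,d);P[d<.17]=np.nan
blob(P,(.592,-.1645),.1,.009,.018,"rim")
rel(.592,-.1645,.0075,82.1)
```

```text
rim 2317 med [ 0.6029 -0.1315  0.0133] rect c 592.6 -160.8 LxW 141.5 76.1 long axis deg 82.1 circ [ 592.6 -160.8] 79.9
shift [ 0.26 -0.02 11.44] len 11.4 phi 82.01 spin -0.09
```

View pics/w10.png

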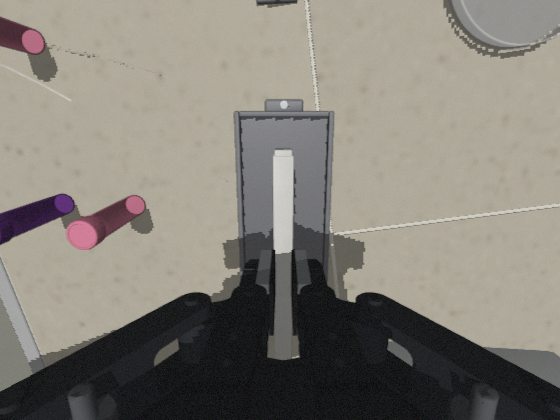

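The tweezers lie inside the trough outline with even margins. Lower.

Call:
jog_arm(steps="0 0 2 0;0 0 2.5 0;0 0 2.5 0;0 0 2 0;0 0 1 0;0 0 0.6 0;0 0 0.3 0;0 0 0 0;0 0 0 0;0 0 0 0")

```text
time_s: 37.2
position: [0.5937, -0.1656, 0.0145]
ee_rot: [2.368, 2.062, 0.002]
force: [0.3, -0.0, -0.6]
finger_gap: 0.0073
gripper_force: 40.0
```

Run:
```python
from h import *
rel(.592,-.166,.0068,82.1)
```

```text
shift [-0.07 -0.16  0.77] len 0.8 phi 82.11 spin 0.01
```

Call:
jog_arm(steps="0 -0.1 0.3 0;0 0 0.2 0;0 0 0.1 0;0 0 0.1 0;0 0 0 0;0 0 0 0")

```text
time_s: 37.7
position: [0.5918, -0.1652, 0.0065]
ee_rot: [2.369, 2.063, -0.001]
force: [-2.8, 0.5, 4.1]
finger_gap: 0.0073
gripper_force: 40.5
```

Call:
jog_arm(steps="0 0 0 0;0 0 0 0;0 0 0 0;0 0 0 0;0 0 -1 0;0 0 -2.5 0;0 0 -3 0;0 0 -3.5 0;0 0 -3.5 0;0 0 -3 0;0 0 0 0;0 0 0 0;0 0 0 0", gripper=0.25)

```text
time_s: 38.78
position: [0.5913, -0.1653, 0.1712]
ee_rot: [-2.369, -2.063, 0.001]
force: [-0.2, 0.2, -0.1]
finger_gap: 0.0217
gripper_force: 0.0
```

Run:
```python
from h import *
s,im,d=grab("wrist");P=cloud("wrist",s,d);P[d<.17]=np.nan
R=cv2.Rodrigues(np.array([0,0,np.radians(-82.1)]))[0]
L=(P-[.592,-.165,0])@R.T   # trough frame, x along
m=(abs(L[...,0])<.068)&(abs(L[...,1])<.031)&(L[...,2]>.0075)&(L[...,2]<.03);q=P[m]
print(len(q),L[m].min(0).round(4),L[m].max(0).round(4));blob(P[m][None],(.592,-.165),.08,.0075,.03,"tw")
s,im,d=grab("top");cv2.imwrite("pics/final.png",cv2.resize(im[150:290,100:440],None,fx=2.35,fy=2.35,interpolation=2)[:,:,::-1])
print(s["time_s"],s["position"],s["force"])
```

```text
1013 [-0.0595 -0.0031  0.0075] [0.0573 0.0052 0.0141]
tw 1013 med [ 0.5915 -0.1609  0.0104] rect c 590.8 -166.0 LxW 116.8 8.2 long axis deg 82.1 circ [ 590.7 -165.9] 58.4
38.8333 [ 0.59089869 -0.1651888   0.17034152] [ 0.95205393 -0.69181356 -0.49266042]
```

View pics/final.png

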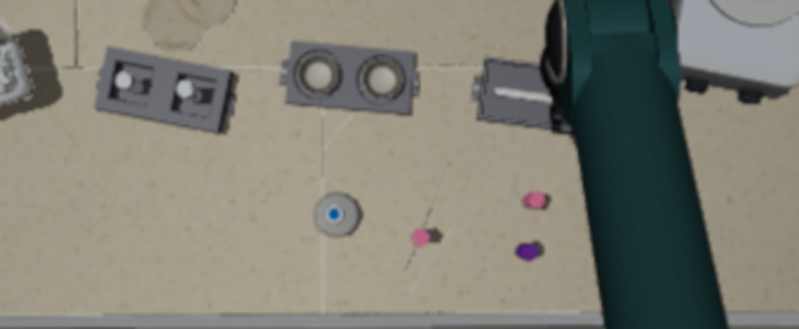

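The final view shows vials in both wells (125,78 and 187,90), dishes in both recesses (318,73 and 382,80), and the tweezers lengthwise in the trough (520,95). The flask and the look-alikes have not moved. The gripper is clear, so I'm handing in.

```bash
python3 -c "
from station import r
print(r.sign_off())"
```

```text
the job is handed in; nothing more can be done
None
```

The job is done and handed in at about 39 s: both white vials stand in the square wells, both dishes sit level in the round recesses, and the tweezers lie lengthwise in the trough, with the flask and look-alikes untouched.

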